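Clamp a paint sample board in the bench jig

ROBOT

A 6-joint arm with a two-finger parallel gripper is mounted at the origin on the work surface. World frame = base frame: x ahead of the robot, y to its left, z up, the work surface at z = 0. Lengths are in m, angles in rad, forces in N, time in s.
With the tool pointing down it reaches from about 0.3 to 0.875 m from the base axis. Payload 6.4 kg.
Tool frame: the origin (TCP) lies on the centre line of the jaws, within the pads' length; the fingertips stand 8 mm ahead of it and the grasp point (between the pads) lies 11 mm behind it; z points along the fingers, y is the line along which they close (so a half turn about z gives the same grasp; the last joint's range is limited). The gripper opens to 85 mm and grips with 20 to 120 N. Pads are 22 mm wide; open, the fingers measure 114 mm over their backs; the gripper's body (76 mm by 85 mm) begins 54 mm behind the grasp point. The pads swing forward as they close: fully open they stand 13 mm farther back than shut.
Start: joints at [-1.445, 0.181, 1.607, -0, 1.354, -0.206], TCP at [0.187, -0.544, 0.239] pointing down, gripper open.
Joint ranges: [-2.99, 2.99], [-0.89, 2.07], [0.3, 2.58], [-1.14, 4.28], [0, 2.63], [-3.12, 3.12]. Speed limits (rad/s): [2.57, 2.57, 3.01, 3.14, 3.14, 3.14].

INTERFACE

Orientations are given as a unit quaternion [w, x, y, z].
In Python, from bench import ctrl gives the robot as it stands.
- The arm moves only by the shell command python3 -m handwheel 'ROWS' [OPENING]. ROWS is JSON, a list that holds one entry, the list of rows, each a list of 4 numbers: the shift along the tool's x, y, z each as a share of 20 cm, from -1 to 1, then the turn about the tool's z as a share of 1.5 rad, from -1 to 1. In form: [[[x, y, z, twist], ...]]. A call has 1 to 10 rows; each row is the pose to reach, as a shift and turn from the pose commanded when the call began, along the tool's axes at that moment; what a row does not reach only later rows make up. A row lasts 1/8 s, in which the tool goes at most 62.5 mm and 10.7 degrees, less where a joint would pass 70% of its speed; a pose out of reach is approached as far as the arm can. A call with a number of a shift or a turn outside -1 to 1 is refused whole. A call with a gripper value outside its range is refused whole. OPENING is the finger opening in mm, from 0 to 85.4, set as the call begins (- or left out, the last holds). The fingers move at their own pace and stop on an object; the grip force is fixed at half the most. Time passes only in rows, so rows that repeat a pose let the fingers close. It gives the time, the measured TCP pose, the force, the opening and the grip force at its end, in the units of the state.
- ctrl.get_obs(): the state, without advancing time (a new reading comes with each control period).
- ctrl.camera(name): name is "scene" or "top" or "wrist"; returns a dict with "color" (480x640x3 uint8, red, green, blue), "range_z" (480x640 float32, m along the optical axis (not along the pixel's ray), 0 where there is no reading), "K" (3x3 intrinsics, pixels), "pose" (4x4, takes a point from camera to world coordinates); the wrist camera has in their place "T_tool_cam" (4x4, takes a point from camera to tool coordinates, whose origin is the TCP and whose axes are the flange's). Camera axes: x right, y down, z forward; pixel columns grow to the right and rows downward; lengths in m; the calibration is good to about 2 mm. A picture is of the moment at which its call begins: read the wrist's pose just before it.
- ctrl.hand_in(): hands the job in; it is judged then, once.
The state is a dict: "time_s": time; "q": joint angles; "dq": joint speeds; "joint_efforts": joint torques, N m; "eef_pos": TCP position; "eef_rot": TCP orientation; "wrist_force": force on the tool from outside, world axes, zero at the start; "torque": the same for the moment, N m; "opening": opening from 0.0 (shut) to 1.0 (fully open); "grasp_force": force on a finger pad.
Only numpy, scipy, OpenCV 4.12 (cv2) and the standard library are available. Lean on these libraries where they do the work, as an engineer would, in place of code of your own. Each camera call takes 0.05 s, during which the arm holds its last target. There are 200 camera calls.

TASK

Set the paint sample board in the jig: push it lengthwise with a fingertip until its end is up against the end stop, then push the clamp lever round clockwise (seen from above) until the cam grips the board tight, flat along the fence, and stays tight when you let go. Everything stays down on the bench - nothing is to be lifted - and the paint tin, the tape roll and the brush are left where they are.

Things in the scene. Friction and masses are not known exactly. Their poses are not given: they have to be found in the camera images.
- jig: Fixed grey base board of the jig, 12 mm thick; x -110 to +210, y -220 to +180 mm in its own frame. Origin at bench level; z up; x points from the fence towards the cam, y along the fence towards the end stop. The board belongs on it between fence and cam, its +y end against the stop: the board's centre is then at x = -5, y = +10 mm.
- fence (a point): Middle of the fence's face, at jig x = -50, y = -5, z = 25 mm. The fence is a wooden strip along jig y on the base, 270 mm long, 24 mm thick, its top 38 mm above the bench; the face looks to jig +x.
- stop (a point): Middle of the end stop's face, at jig x = -12, y = 120, z = 25 mm. The stop is a wooden block on the base, 80 mm wide (jig x -52 to +28 mm), 25 mm thick, its top 38 mm above the bench; the face looks to jig -y.
- board: Loose wooden board, paint patches and tape on top, 90 mm wide (x), 220 mm long (y), 30 mm high, about 0.4 kg, flat on the jig base. Origin: centre of its underside, axes roughly parallel to the jig's. Starts 25 to 70 mm short of the stop, a few mm off the fence, a little askew; the cam closes the side gap. Slides at 1 to 4 N. Push the middle of its -y end (the one farther from the stop).
- clamp: Clamp lever with the eccentric wooden cam disc under it (64 mm diameter, centre 12 mm off the axis, 2 to 27 mm above the jig base). Origin: on its upright turning axis, fixed at jig x = 78.6, y = 20, z = 12 mm. Turned clockwise the cam swells towards the board and, once tight, holds by friction. The lever turns with 0.15 N m of friction and stays where it is left.
- lever_end (a point): Outer end of the lever's black grip, 125 mm from the axis, 43 mm over the bench. A straight radial steel bar ends in the grip: 60 mm long (65 to 125 mm from the axis), 22 mm wide, 28 to 58 mm above the bench. It swings 2.2 rad clockwise (from above), from 60 degrees off jig +x towards jig +y. Starts in the first 0.4 rad.
- grip_mid (a point): Middle of the black grip, 95 mm from the axis, 43 mm over the bench: where to push, square to the lever. The cam meets a board lying along the fence when the lever points about 25 degrees from jig +x towards -y (sooner if the board is off the fence) and goes tight within about 0.1 rad more. A push of 8 to 15 N here makes it tight; stop there.
- tin: Loose closed white paint tin with a paper label, 76 mm diameter, 85 mm high, on the bench beside the jig; leave alone. Origin: centre of its underside.
- tape: Loose roll of masking tape lying flat, 100 mm outside and 76 mm inside diameter, 40 mm high; leave alone. Origin: centre of its underside.
- brush: Loose paint brush lying on the bench, handle towards its own -x; leave alone.

How it is judged:
On the way, in this order (a step that is already met when the one before it is completed fails the run):
1. the board's end has been pushed up to the end stop (within 3 mm), before the cam bears on it (y of board in the frame of jig between 0.007 and 0.013 m and contact force between clamp and board below 1 N), for 0.2 s.
2. the cam presses the board with more than 6 N (contact force between clamp and board above 6 N), for 0.2 s.
At the end, for the whole second after the job is handed in: The board lies flat on the jig base, its end within 3 mm of the end stop and its side along the fence (within about 2.5 mm and 0.02 rad), at rest, and the cam, lever let go, still presses it with more than 6 N (y of board in the frame of jig between 0.007 and 0.013 m and x of board in the frame of jig between -0.009 and -0.0025 m and z of board in the frame of jig below 0.016 m and angle between the y axis of board and the y axis of jig, either way round below 0.02 rad and contact force between clamp and board above 6 N and linear speed of board below 0.01 m/s and angular speed of clamp below 0.05 rad/s); the robot touches nothing.
It fails at once if the board is lifted or tipped off the jig base (z of board in the frame of jig above 0.022 m or angle between board's own z axis and vertical above 0.12 rad).
It fails at once if the paint tin is moved more than 20 mm or tipped (distance of tin from where it was at the start of the episode above 0.02 m or angle between tin's own z axis and vertical above 0.3 rad).
It fails at once if the tape roll is moved more than 20 mm (distance of tape from where it was at the start of the episode above 0.02 m).
It fails at once if the brush is moved more than 20 mm (distance of brush from where it was at the start of the episode above 0.02 m).
It also fails if it takes over 64 s, if anything falls off the work surface, if the arm or the gripper's body presses on something with over 40 N, if the wrist force passes 120 N, or if a joint passes its speed limit or range.

## Working session

There is one attempt and no reset: what is moved stays moved. The work goes in short steps, Python scripts to look and compute and a shell command to move; the robot and the scene stay as the last step left them, time stands still between calls to the robot, and variables do not carry over. Pictures are saved under pics/ and viewed, at most 10 in all, crops included, and the job is handed in when it is done.

```bash
mkdir -p pics; python3 - <<'E'
from bench import ctrl
import cv2,numpy as np
o=ctrl.get_obs(); print({k:np.round(o[k],3) for k in('time_s','eef_pos','eef_rot','opening','wrist_force')})
for n in('top','scene'):
    c=ctrl.camera(n); cv2.imwrite(f'pics/{n}0.png',c['color'][:,:,::-1]); np.savez(f'{n}0.npz',**c)
    print(n,c['K'],np.round(c['pose'],3))
E
```

```text
{'time_s': np.float64(0.0), 'eef_pos': array([ 0.187, -0.543,  0.238]), 'eef_rot': array([-0.001,  0.986,  0.165,  0.   ]), 'opening': np.float64(0.999), 'wrist_force': array([-0.705, -0.119,  0.267])}
top [[498.92236215   0.         328.92604199]
 [  0.         498.92236215 236.44471991]
 [  0.           0.           1.        ]] [[-0.005 -0.985  0.175  0.428]
 [-1.     0.007  0.008 -0.017]
 [-0.009 -0.175 -0.985  0.979]
 [ 0.     0.     0.     1.   ]]
scene [[533.68539742   0.         327.34989969]
 [  0.         533.68539742 242.37581573]
 [  0.           0.           1.        ]] [[-0.754  0.375 -0.539  1.12 ]
 [ 0.657  0.427 -0.622  0.623]
 [-0.003 -0.823 -0.568  0.64 ]
 [ 0.     0.     0.     1.   ]]
```

View pics/top0.png

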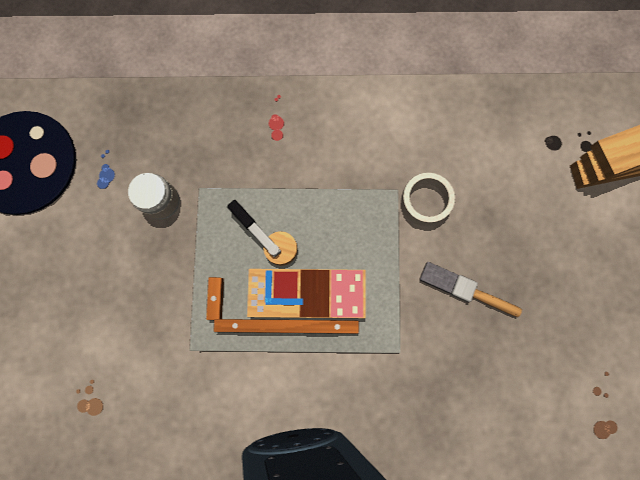

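View pics/scene0.png

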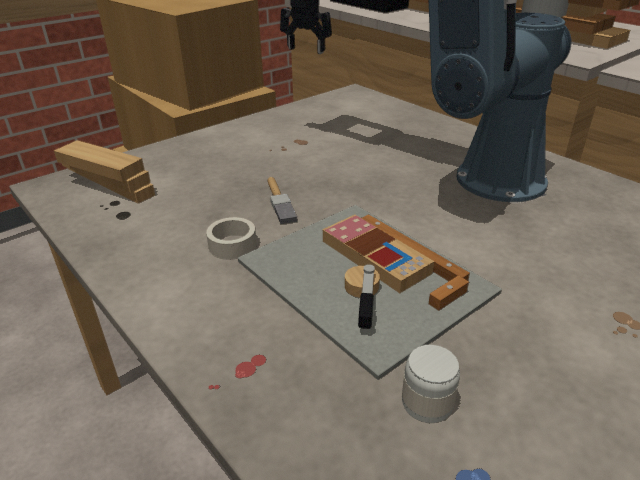

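The top view shows the jig base (corners at about (199,188), (399,190), (399,352), (191,352)) with its stop on the left (214,298) and its fence along the bottom (286,327). The board spans x 248–366, y 269–318. The lever grip is at about (240,213) and the cam pivot near (276,247). The tin is at (150,195), the tape at (429,198) and the brush at (470,290).

```bash
cat > h.py <<'E'
import numpy as np,cv2
def cast(c,uv,z):
    uv=np.atleast_2d(uv).astype(float); d=np.c_[uv,np.ones(len(uv))]@np.linalg.inv(c['K']).T@c['pose'][:3,:3].T
    o=c['pose'][:3,3]; return (o+d*((z-o[2])/d[:,2])[:,None])
def rect(c,m,z,box):
    x0,y0,x1,y1=box; k=np.zeros(m.shape,np.uint8); k[y0:y1,x0:x1]=m[y0:y1,x0:x1]
    k=cv2.morphologyEx(k,cv2.MORPH_OPEN,np.ones((3,3)))
    cs,_=cv2.findContours(k,cv2.RETR_EXTERNAL,cv2.CHAIN_APPROX_NONE); ct=max(cs,key=cv2.contourArea)
    P=cast(c,ct[:,0,:],z)[:,:2].astype(np.float32)
    (cx,cy),s,a=cv2.minAreaRect(P*1000); b=cv2.boxPoints(((cx,cy),s,a)); return b,(cx,cy),s,a
E
python3 - <<'E'
from h import *
c=dict(np.load('top0.npz')); im=c['color']; hsv=cv2.cvtColor(im,cv2.COLOR_RGB2HSV)
for p in [(230,340),(390,300),(420,330),(180,330),(286,327),(214,285),(255,300),(300,180),(350,275),(240,213),(260,235),(285,258)]: print(p,hsv[p[1],p[0]])
R=c['range_z']; v,u=np.mgrid[:480,:640]
d=np.stack([(u-c['K'][0,2])/c['K'][0,0],(v-c['K'][1,2])/c['K'][1,1],np.ones(u.shape)],-1)*R[...,None]
W=d@c['pose'][:3,:3].T+c['pose'][:3,3]; Z=W[...,2]
for p in [(230,340),(286,327),(214,285),(255,300),(350,290),(240,213),(285,258)]: print(p,np.round(W[p[1],p[0]],4))
np.save('W.npy',W)
big=cv2.resize(im[170:370,170:420],None,fx=3.2,fy=3,interpolation=cv2.INTER_CUBIC)
cv2.imwrite('pics/crop0.png',big[:,:,::-1])
for nm,m,z,box in [('base',(hsv[...,1]<40)&(hsv[...,2]>70),.012,(180,170,420,365)),
  ('fence',(Z>.033)&(Z<.06),.038,(205,322,380,345)),('stop',(Z>.033)&(Z<.06),.038,(195,270,230,318)),
  ('board',(Z>.032)&(Z<.06),.042,(240,266,380,319)),('grip',(hsv[...,2]<50),.058,(220,190,262,235))]:
    b,ce,s,a=rect(c,m.astype(np.uint8),z,box); print(nm,np.round(b).tolist(),np.round(ce),np.round(s),round(a,1))
E
```

```text
(230, 340) [ 24  27 153]
(390, 300) [ 25  30 155]
(420, 330) [ 13  49 152]
(180, 330) [ 15  52 162]
(286, 327) [ 12 189 175]
(214, 285) [ 13 190 187]
(255, 300) [117  12 188]
(300, 180) [ 15  54 164]
(350, 275) [179 112 220]
(240, 213) [30 10 26]
(260, 235) [ 18  19 205]
(285, 258) [ 16 143 224]
(230, 340) [0.401  0.181  0.0113]
(286, 327) [0.4249 0.0721 0.0371]
(214, 285) [0.5036 0.2087 0.0383]
(255, 300) [0.4747 0.1296 0.0451]
(350, 290) [ 0.4925 -0.0475  0.0419]
(240, 213) [0.6379 0.1595 0.0578]
(285, 258) [0.554  0.0751 0.0392]
base [[376.0, -141.0], [695.0, -146.0], [701.0, 253.0], [382.0, 258.0]] [539.  56.] [399. 319.] 89.1
fence [[413.0, -60.0], [433.0, -60.0], [435.0, 208.0], [415.0, 208.0]] [424.  74.] [268.  20.] 89.7
stop [[444.0, 197.0], [519.0, 196.0], [519.0, 222.0], [444.0, 223.0]] [481. 209.] [26. 75.] 89.1
board [[442.0, -74.0], [532.0, -74.0], [533.0, 145.0], [444.0, 145.0]] [488.  36.] [219.  89.] 89.7
grip [[608.0, 147.0], [623.0, 131.0], [666.0, 171.0], [651.0, 187.0]] [637. 159.] [59. 22.] 42.8
```

View pics/crop0.png

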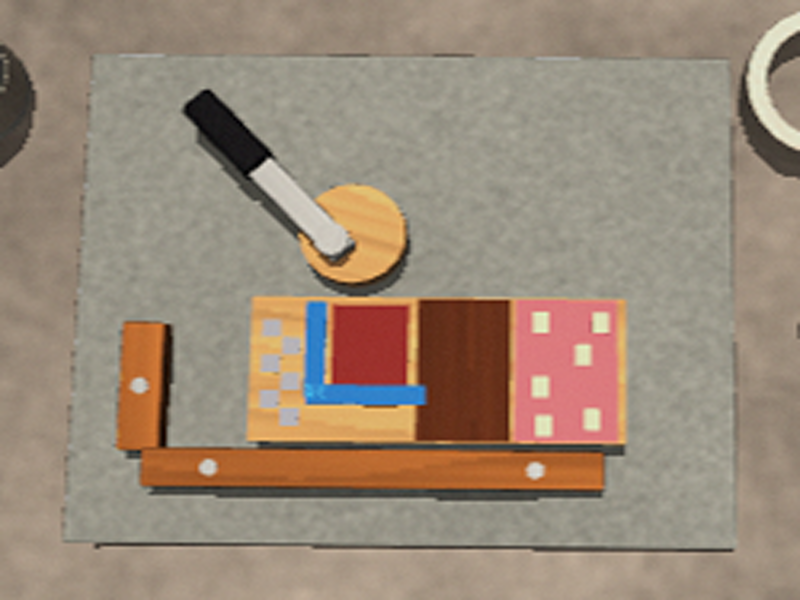

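Jig origin is about (489, 77) mm with yaw −0.015. The board centre is at jig y ≈ −41, so it needs a push of about 51 mm. First I'll turn the tool to line up with the jig and shut the fingers.

```bash
python3 -m handwheel '[[[0,0,0,0.12],[0,0,0,0.231],[0,0,0,0.231],[0,0,0,0.231]]]' 0 && python3 -m handwheel '[[[0.25,-0.25,0,0],[0.5,-0.5,0,0],[0.75,-0.75,0,0],[0.75,-1,0,0],[0.75,-1,0,0]]]' && python3 - <<'E'
from bench import ctrl; import numpy as np
from scipy.spatial.transform import Rotation as R
o=ctrl.get_obs(); q=o['eef_rot']; print(o['time_s'],np.round(o['eef_pos'],4),np.round(R.from_quat([*q[1:],q[0]]).as_matrix(),3),o['opening'],o['wrist_force'])
E
```

```text
time_s: 0.6
eef_pos: [0.1873, -0.5435, 0.239]
eef_rot: [-0.0, 1.0, -0.006, -0.0]
wrist_force: [-1.0, 0.4, 0.5]
opening: 0.144
grasp_force: 0.0
time_s: 1.23
eef_pos: [0.3413, -0.3424, 0.2391]
eef_rot: [-0.001, 1.0, -0.004, -0.0]
wrist_force: [-1.0, -0.7, -0.5]
opening: -0.001
grasp_force: 0.0
1.225 [ 0.3413 -0.3424  0.2391] [[ 1.    -0.008 -0.   ]
 [-0.008 -1.     0.001]
 [-0.    -0.001 -1.   ]] -0.001238249631428854 [-0.95009567 -0.67664501 -0.53515614]
```

```bash
python3 -m handwheel '[[[0.25,-0.3,0,0],[0.5,-0.6,0,0],[0.72,-0.9,0,0],[0.72,-1,0,0],[0.72,-1,0,0]]]' && python3 -m handwheel '[[[0,-0.14,0.25,0],[0,-0.14,0.5,0],[0,-0.14,0.7,0],[0,-0.14,0.85,0],[0,-0.14,0.95,0],[0,-0.14,1,0],[0,-0.14,1,0],[0,-0.14,1,0]]]'
```

```text
time_s: 1.85
eef_pos: [0.4885, -0.1454, 0.2393]
eef_rot: [-0.0, 1.0, -0.004, 0.0]
wrist_force: [-0.3, -1.3, 0.8]
opening: -0.003
grasp_force: 0.0
time_s: 2.85
eef_pos: [0.4882, -0.1208, 0.0402]
eef_rot: [0.0, 1.0, -0.007, 0.001]
wrist_force: [0.1, 0.3, 0.5]
opening: 0.001
grasp_force: 0.0
```

```bash
python3 -m handwheel '[[[0,0,0.04,0],[0,-0.03,0.04,0],[0,-0.06,0.04,0],[0,-0.08,0.04,0],[0,-0.1,0.04,0],[0,-0.12,0.04,0],[0,-0.14,0.04,0],[0,-0.16,0.04,0],[0,-0.18,0.04,0],[0,-0.2,0.04,0]]]' && python3 -m handwheel '[[[0,-0.02,0,0],[0,-0.04,0,0],[0,-0.06,0,0],[0,-0.08,0,0],[0,-0.1,0,0],[0,-0.11,0,0],[0,-0.12,0,0],[0,-0.13,0,0],[0,-0.14,0,0],[0,-0.14,0,0]]]'; cat > t.py <<'E'
from bench import ctrl; from h import *; import sys
c=ctrl.camera('top'); n=sys.argv[1]; np.savez(n,**c); cv2.imwrite(f'pics/{n}.png',c['color'][170:370,170:420,::-1].repeat(3,0).repeat(3,1))
R=c['range_z']; v,u=np.mgrid[:480,:640]
d=np.stack([(u-c['K'][0,2])/c['K'][0,0],(v-c['K'][1,2])/c['K'][1,1],np.ones(u.shape)],-1)*R[...,None]
Z=(d@c['pose'][:3,:3].T+c['pose'][:3,3])[...,2]; hsv=cv2.cvtColor(c['color'],cv2.COLOR_RGB2HSV)
# pale-patch/pink board features: left & right edges along rows
b,ce,s,a=rect(c,((Z>.032)&(Z<.06)&~((hsv[...,0]<14)&(hsv[...,1]>175)&(hsv[...,2]>150)&(hsv[...,2]<210))).astype(np.uint8),.042,(226,266,380,319))
print(np.round(b,1).tolist(),np.round(ce,1),np.round(s,1),a)
E
python3 t.py t1
```

```text
time_s: 4.1
eef_pos: [0.4883, -0.0801, 0.0313]
eef_rot: [0.0, 1.0, -0.007, 0.0]
wrist_force: [0.6, -2.0, -1.0]
opening: 0.003
grasp_force: 1.3
time_s: 5.35
eef_pos: [0.4886, -0.0518, 0.0313]
eef_rot: [-0.0, 1.0, -0.007, 0.0]
wrist_force: [1.3, -1.2, -1.2]
opening: -0.0
grasp_force: 0.7
[[442.8999938964844, 33.5], [532.4000244140625, 33.0], [533.2999877929688, 182.60000610351562], [443.79998779296875, 183.10000610351562]] [488.1 108. ] [149.6  89.5] 89.65126037597656
```

```bash
python3 -m handwheel '[[[0,-0.01,0,0],[0,-0.02,0,0],[0,-0.03,0,0],[0,-0.04,0,0],[0,-0.05,0,0],[0,-0.055,0,0],[0,-0.06,0,0],[0,-0.06,0,0]]]' && python3 -m handwheel '[[[0,-0.005,0,0],[0,-0.005,0,0]]]' &&  python3 -m handwheel '[[[0,-0.005,0,0],[0,-0.005,0,0]]]'
```

```text
time_s: 6.4
eef_pos: [0.4888, -0.0399, 0.0313]
eef_rot: [-0.0, 1.0, -0.007, -0.0]
wrist_force: [-0.2, -2.4, -0.4]
opening: 0.004
grasp_force: 1.1
time_s: 6.65
eef_pos: [0.4888, -0.039, 0.0313]
eef_rot: [-0.0, 1.0, -0.007, 0.0]
wrist_force: [0.9, -2.0, 1.1]
opening: -0.003
grasp_force: 1.3
time_s: 6.9
eef_pos: [0.4888, -0.038, 0.0313]
eef_rot: [-0.0, 1.0, -0.007, 0.0]
wrist_force: [0.3, -3.3, 0.4]
opening: 0.003
grasp_force: 1.3
```

```bash
python3 t.py t2
```

```text
[[443.1000061035156, 54.20000076293945], [532.7000122070312, 53.79999923706055], [533.2999877929688, 186.1999969482422], [443.79998779296875, 186.60000610351562]] [488.2 120.2] [132.4  89.5] 89.70278930664062
```

```bash
for i in 1; do python3 -m handwheel '[[[0,-0.005,0,0],[0,-0.005,0,0]]]' | grep -E 'pos|wrist'; python3 -m handwheel '[[[0,-0.005,0,0],[0,-0.005,0,0]]]'| grep -E 'pos|wrist'; python3 -m handwheel '[[[0,-0.005,0,0],[0,-0.005,0,0]]]'| grep -E 'pos|wrist'; done
```

```text
eef_pos: [0.4888, -0.0371, 0.0313]
wrist_force: [-0.3, -3.6, -0.1]
eef_pos: [0.4888, -0.037, 0.0313]
wrist_force: [-0.1, -8.7, -0.3]
eef_pos: [0.4889, -0.0369, 0.0314]
wrist_force: [-1.6, -12.6, -1.2]
```

```bash
python3 -m handwheel '[[[0,0,0,0],[0,0,0,0],[0,0.05,0,0],[0,0.1,0,0],[0,0.1,-0.25,0],[0,0.1,-0.5,0],[0,0.1,-0.6,0],[0,0.1,-0.6,0]]]' && python3 -m handwheel '[[[0.15,-0.3,0,0],[0.3,-0.6,0,-0.1],[0.45,-0.9,0,-0.2],[0.6,-1,0,-0.3],[0.6,-1,0,-0.4],[0.6,-1,0,-0.5],[0.6,-1,0,-0.5],[0.6,-1,0,-0.5]]]' && sed -i 's/(226,266/(200,266/' t.py && python3 t.py t3; python3 - <<'E'
from bench import ctrl; import numpy as np
o=ctrl.get_obs(); p=o['eef_pos']; q=o['eef_rot']; yaw=2*np.arctan2(q[2],q[1]); print(p,yaw,o['q'])
th=np.deg2rad(42.7); ax=np.array([.5682,.0955]); T=ax+.095*np.array([np.cos(th),np.sin(th)])+.042*np.array([-np.sin(th),np.cos(th)])
d=T-p[:2]; print(T,'tool',d@[np.cos(yaw),np.sin(yaw)]/.2,d@[np.sin(yaw),-np.cos(yaw)]/.2,'twist',(yaw-th)/1.5)
for f in np.arange(.05,.51,.05):
    c,s=np.cos(f),np.sin(f); print(np.round([(.095*c+.0257*s-.095)/.2,(.095*s-.0257*c+.0257)/.2,0,f/1.5],3).tolist())
E
```

```text
time_s: 8.7
eef_pos: [0.4897, -0.0554, 0.153]
eef_rot: [0.0, 1.0, -0.007, 0.002]
wrist_force: [0.1, -0.5, 0.0]
opening: -0.0
grasp_force: 0.0
time_s: 9.7
eef_pos: [0.6108, 0.143, 0.1501]
eef_rot: [-0.0, 0.934, 0.358, -0.001]
wrist_force: [0.1, 0.7, -0.5]
opening: 0.001
grasp_force: 0.0
[[442.6000061035156, -21.100000381469727], [532.0999755859375, -21.600000381469727], [533.2000122070312, 160.8000030517578], [443.70001220703125, 161.39999389648438]] [487.9  69.9] [182.4  89.5] 89.65127563476562
[0.61102551 0.14296062 0.15046154] 0.732623691620363 [4.09409261e-02 3.83010869e-01 1.54164668e+00 1.09190481e-04
 1.21819550e+00 8.79075789e-01]
[0.60953418 0.19079158] tool 0.15440868225596507 -0.18278016943985995 twist -0.008421265987477167
[0.006, 0.024, 0.0, 0.033]
[0.01, 0.048, 0.0, 0.067]
[0.014, 0.072, 0.0, 0.1]
[0.016, 0.097, 0.0, 0.133]
[0.017, 0.122, 0.0, 0.167]
[0.017, 0.146, 0.0, 0.2]
[0.015, 0.171, 0.0, 0.233]
[0.013, 0.195, 0.0, 0.267]
[0.009, 0.219, 0.0, 0.3]
[0.003, 0.243, 0.0, 0.333]
```

View pics/t3.png

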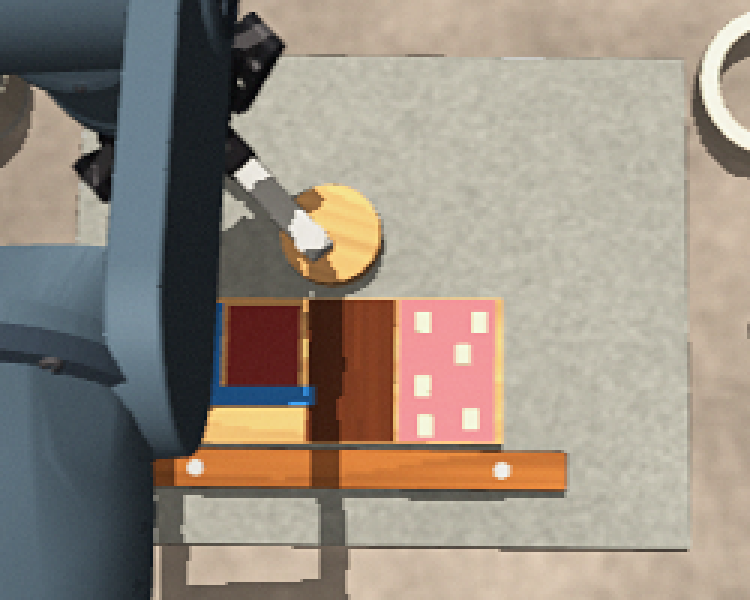

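The crop shows the board's free end at crop x≈502 (world y ≈ −21 mm), so it's against the stop. The lever hasn't moved and the arm partly covers the grip near (240,150). Next I'll move beside the grip and go down.

```bash
python3 -m handwheel '[[[0.15,-0.18,0,0],[0.15,-0.18,0.0,0],[0.15,-0.18,0.2,0],[0.15,-0.18,0.4,0],[0.15,-0.18,0.5,0],[0.15,-0.18,0.56,0],[0.15,-0.18,0.56,0]]]' && python3 -m handwheel '[[[0,0.02,0,0],[0,0.04,0,0],[0,0.06,0,0],[0,0.07,0,0],[0,0.08,0,0],[0,0.08,0,0]]]'
```

```text
time_s: 10.62
eef_pos: [0.6096, 0.1898, 0.0392]
eef_rot: [-0.0, 0.933, 0.359, -0.0]
wrist_force: [0.4, 0.1, -0.7]
opening: -0.003
grasp_force: 0.0
time_s: 11.38
eef_pos: [0.6203, 0.178, 0.0392]
eef_rot: [-0.0, 0.933, 0.359, -0.0]
wrist_force: [-0.5, -0.2, 0.7]
opening: 0.001
grasp_force: 0.0
```

Next to contact. I'll sweep about 0.95 rad in two calls of the same arc.

```bash
python3 -m handwheel '[[[0.006,0.024,0,0.033],[0.01,0.048,0,0.067],[0.014,0.072,0,0.1],[0.016,0.097,0,0.133],[0.017,0.122,0,0.167],[0.017,0.146,0,0.2],[0.015,0.171,0,0.233],[0.013,0.195,0,0.267],[0.009,0.219,0,0.3],[0.003,0.243,0,0.333]]]' && python3 -m handwheel '[[[0.006,0.024,0,0.033],[0.01,0.048,0,0.067],[0.014,0.072,0,0.1],[0.016,0.097,0,0.133],[0.017,0.122,0,0.167],[0.017,0.146,0,0.2],[0.015,0.171,0,0.233],[0.013,0.195,0,0.267],[0.009,0.219,0,0.3]]]'; python3 t.py t4; cat > s.py <<'E'
from bench import ctrl; import numpy as np
o=ctrl.get_obs(); p=o['eef_pos'][:2]; q=o['eef_rot']; yaw=2*np.arctan2(q[2],q[1]); r=p-[.5682,.0955]
F=o['wrist_force'][:2]
print('t',o['time_s'],'yaw',np.rad2deg(yaw),'radial',r@[np.cos(yaw),np.sin(yaw)],'tang',r@[-np.sin(yaw),np.cos(yaw)],'F tool x,y',F@[np.cos(yaw),np.sin(yaw)],F@[np.sin(yaw),-np.cos(yaw)])
E
python3 s.py
```

```text
time_s: 12.62
eef_pos: [0.6533, 0.1431, 0.0392]
eef_rot: [-0.0, 0.993, 0.117, 0.0]
wrist_force: [0.4, 2.4, 0.0]
opening: -0.001
grasp_force: 0.9
time_s: 13.75
eef_pos: [0.6655, 0.1011, 0.0392]
eef_rot: [-0.001, 0.994, -0.108, 0.0]
wrist_force: [1.7, 2.7, -0.9]
opening: 0.004
grasp_force: 1.5
[[440.20001220703125, -20.899999618530273], [536.7999877929688, -22.600000381469727], [538.9000244140625, 106.5999984741211], [442.3999938964844, 108.19999694824219]] [489.6  42.8] [129.1  96.5] 89.02949523925781
t 13.8 yaw -12.478727242588823 radial 0.0939589342882229 tang 0.025837878556958446 F tool x,y 0.7553483289307277 -3.4096012060085985
```

View pics/t4.png

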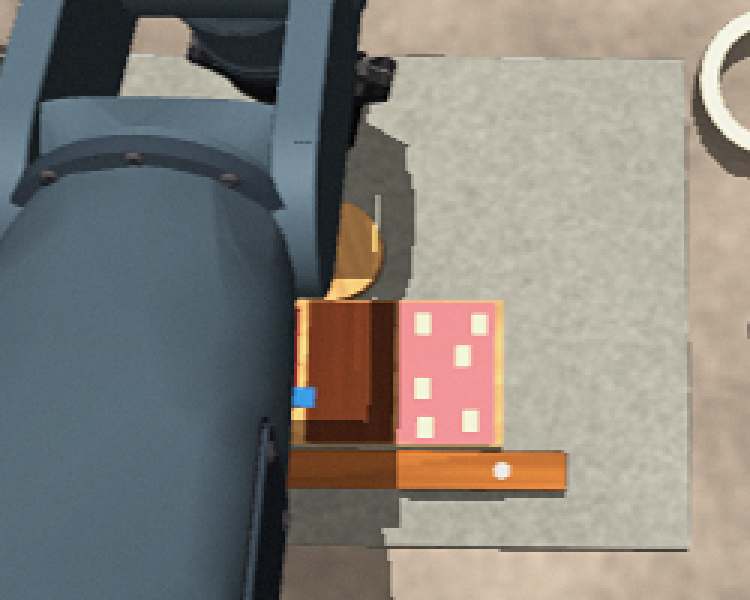

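The arm hides most of the cam, but the board hasn't moved: its end is still at crop x≈502, with the fence gap still open. The lever is now about 12° past jig +x, so I'll continue in smaller steps and watch the force.

```bash
python3 -m handwheel '[[[0.004,0.014,0,0.02],[0.007,0.029,0,0.04],[0.01,0.043,0,0.06],[0.01,0.043,0,0.06]]]' >/dev/null; python3 s.py;  python3 -m handwheel '[[[0.003,0.01,0,0.013],[0.005,0.019,0,0.027],[0.007,0.029,0,0.04],[0.007,0.029,0,0.04]]]' >/dev/null; python3 s.py
```

```text
t 14.3 yaw -17.46276309360279 radial 0.0939960213953057 tang 0.025034852496468415 F tool x,y 0.69653928850038 -1.5735922675909215
t 14.8 yaw -20.89446751825542 radial 0.09405737079975669 tang 0.024932898310905782 F tool x,y -0.1960928797062228 -1.7909450011993482
```

```bash
python3 -m handwheel '[[[0.002,0.007,0,0.01],[0.004,0.014,0,0.02],[0.004,0.014,0,0.02]]]' >/dev/null; python3 s.py;  python3 -m handwheel '[[[0.002,0.007,0,0.01],[0.004,0.014,0,0.02],[0.004,0.014,0,0.02]]]' >/dev/null; python3 s.py; python3 t.py t5
```

```text
t 15.175 yaw -22.60745304400611 radial 0.09405003099347534 tang 0.025076234253564793 F tool x,y 0.8439365622825538 -2.7987493776595636
t 15.55 yaw -24.324404654353163 radial 0.09411553447981728 tang 0.02510942186036484 F tool x,y -0.7751881432935495 -2.5726063406103217
[[440.79998779296875, -21.100000381469727], [528.2999877929688, -21.600000381469727], [528.9000244140625, 80.9000015258789], [441.3999938964844, 81.5]] [484.9  29.9] [102.5  87.5] 89.65336608886719
```

```bash
python3 -m handwheel '[[[0.002,0.007,0,0.01],[0.004,0.014,0,0.02],[0.004,0.014,0,0.02]]]' >/dev/null; python3 s.py;  python3 -m handwheel '[[[0.001,0.005,0,0.007],[0.002,0.007,0,0.01],[0.002,0.007,0,0.01]]]' >/dev/null; python3 s.py; python3 -m handwheel '[[[0.001,0.005,0,0.007],[0.002,0.007,0,0.01],[0.002,0.007,0,0.01]]]' >/dev/null; python3 s.py
```

```text
t 15.975 yaw -26.043053021303166 radial 0.09417195386159634 tang 0.0251364996997847 F tool x,y -1.4626125993848031 -1.7146234080954674
t 16.35 yaw -26.888177098690573 radial 0.09424719975064874 tang 0.025296811394602853 F tool x,y -1.2448733914568082 -2.9927221811895572
t 16.725 yaw -27.765119669626078 radial 0.0941703124626175 tang 0.025966992504224226 F tool x,y -2.2367888389298334 -5.773899613520017
```

```bash
python3 -m handwheel '[[[0.001,0.005,0,0.007],[0.002,0.007,0,0.01],[0.002,0.007,0,0.01]]]' >/dev/null; python3 s.py; python3 -m handwheel '[[[0.001,0.005,0,0.007],[0.001,0.005,0,0.007]]]' >/dev/null; python3 s.py; python3 t.py t6
```

```text
t 17.1 yaw -28.616210050581806 radial 0.09411135612025608 tang 0.02670607954901334 F tool x,y -1.923755638977212 -8.041998155768514
t 17.35 yaw -29.218486994062946 radial 0.09411305960548819 tang 0.027090989968720093 F tool x,y -1.6494968781220576 -9.646917239906578
[[440.79998779296875, -21.100000381469727], [526.4000244140625, -21.600000381469727], [527.0, 71.5999984741211], [441.3999938964844, 72.19999694824219]] [483.9  25.3] [93.2 85.6] 89.65450286865234
```

```bash
python3 -m handwheel '[[[0.001,0.005,0,0.007],[0.001,0.007,0,0.007],[0.001,0.007,0,0.007]]]' >/dev/null; python3 s.py; python3 -m handwheel '[[[0.001,0.005,0,0],[0.001,0.005,0,0],[0.001,0.005,0,0]]]' >/dev/null; python3 s.py
```

```text
t 17.775 yaw -29.808383307057426 radial 0.09408010556100685 tang 0.027482841344804766 F tool x,y -1.7777795697919796 -13.16105613254934
t 18.15 yaw -29.801955940358262 radial 0.09418444087526155 tang 0.026877359786171527 F tool x,y -2.4040229975865017 -15.35351419969503
```

Tight at about 15 N. I'll back off square to the lever, raise the tool, move it clear and check.

```bash
python3 -m handwheel '[[[0,-0.02,0,0],[0,-0.05,0,0],[0,-0.1,0,0],[0,-0.15,0,0],[0,-0.15,-0.25,0],[0,-0.15,-0.5,0],[0,-0.15,-0.75,0],[0,-0.15,-0.75,0]]]' && python3 -m handwheel '[[[0.25,-0.1,0,0],[0.4,-0.25,-0.2,0],[0.4,-0.5,-0.4,0],[0.4,-0.75,-0.4,0],[0.4,-1,-0.4,0],[0.4,-1,-0.4,0]]]'; python3 t.py t7; python3 - <<'E'
from bench import ctrl; import cv2
c=ctrl.camera('scene'); cv2.imwrite('pics/s7.png',c['color'][180:430,200:540,::-1].repeat(2,0).repeat(2,1))
E
```

```text
time_s: 19.15
eef_pos: [0.6806, 0.0956, 0.1958]
eef_rot: [-0.001, 0.966, -0.257, 0.005]
wrist_force: [0.3, 0.2, 0.2]
opening: -0.004
grasp_force: 0.0
time_s: 19.9
eef_pos: [0.8452, 0.2338, 0.2622]
eef_rot: [0.001, 0.967, -0.255, -0.003]
wrist_force: [-0.4, -0.4, -0.8]
opening: 0.004
grasp_force: 0.0
[[440.8999938964844, -21.100000381469727], [537.9000244140625, -21.600000381469727], [539.0999755859375, 221.0], [442.20001220703125, 221.5]] [490.   99.9] [242.7  97. ] 89.70387268066406
```

View pics/t7.png

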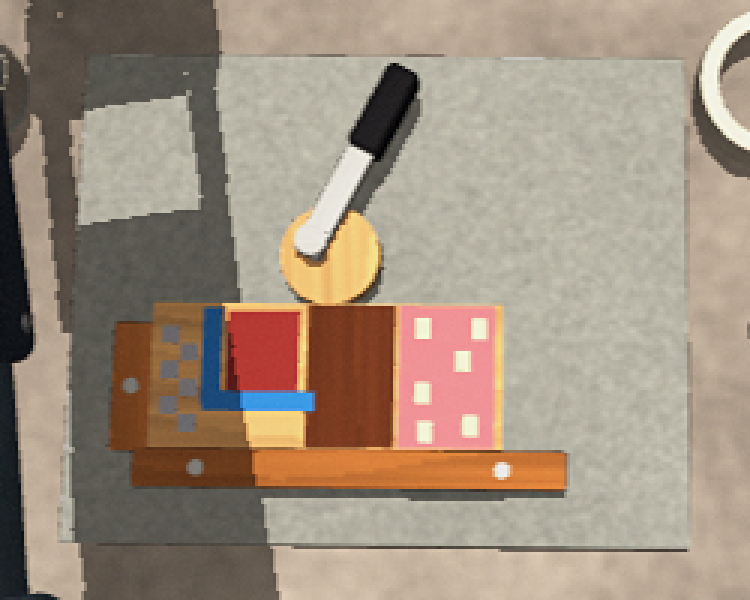

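View pics/s7.png

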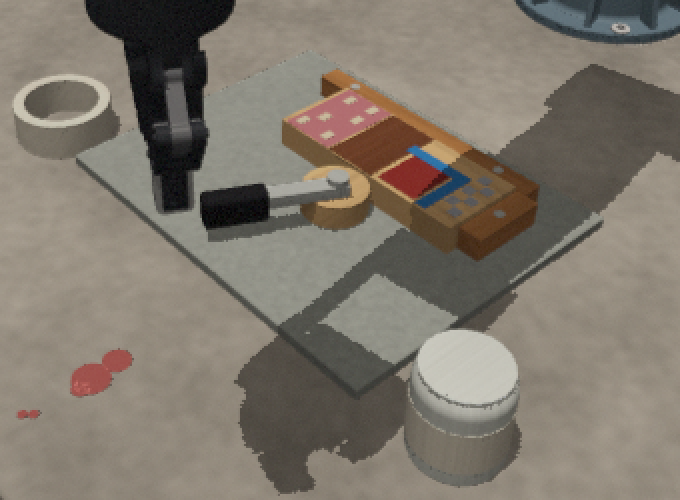

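The top crop shows the board end flush with the stop (x≈150) and its side along the fence (y≈448). The cam bears on the board at (330,303), and the lever stayed where I left it. The scene view shows the arm clear and the tin and tape in place.

```bash
python3 -c "
from bench import ctrl; print(ctrl.hand_in())"
```

```text
the job is handed in; nothing more can be done
None
```

I pushed the board up to the end stop, turned the clamp clockwise to about 15 N, let go and handed the job in. The last pictures show the board flush with stop and fence and the lever holding, but the cam's grip force after release wasn't measured and no verdict came back.

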